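# Swap the fog-lamp lens modules back onto the stands of their own colour

### The arm

A 7-joint arm with a two-finger parallel gripper is mounted at the origin on the work surface. World frame = base frame: x ahead of the robot, y to its left, z up, the work surface at z = 0. Lengths are in m, angles in degrees, forces in N, time in s.
With the tool pointing down it reaches from about 0.425 to 0.875 m from the base axis. Payload 4.7 kg.
Tool frame: the origin (TCP) lies at the centre of the arm's flange, where the gripper is bolted on; the fingertips stand 182 mm ahead of it and the grasp point (between the pads) lies 164 mm ahead of it; z points along the fingers, y is the line along which they close (so a half turn about z gives the same grasp; the last joint's range is limited). The gripper opens to 87 mm and grips with 3 to 60 N. Pads are 19 mm wide; open, the fingers measure 117 mm over their backs; the gripper's body (75 mm by 190 mm) begins 51 mm behind the grasp point.
Start: joints at [-70.353, 18.392, -4.016, 83.108, 1.295, 78.541, -3.26], TCP at [0.21, 0.615, 0.405] pointing down, gripper open.
Joint ranges: [-163.93, 163.93], [-17.29, 119.83], [-79.2, 71.16], [3.27, 140.29], [-89.18, 269.18], [5.43, 117.66], [-154.24, 154.24]. Speed limits (degrees/s): [147.25, 147.25, 180, 180, 180, 180, 180].

### API

Orientations are given as [roll, pitch, yaw] about the fixed x, y, z axes, in that order (R = Rz(yaw) Ry(pitch) Rx(roll)).
In Python, from cell import env gives the robot as it stands. The module is installed in compiled form; this text tells all that it offers.
- The arm moves only by the tool step_arm, never from a script. Its argument "steps" is one flat list of numbers, 5 for each row, row after row: the opening, from 0 (shut) to 1 (fully open), then the shift along the tool's x, y, z in mm, then the turn about the tool's z in degrees. In form: [grip, dx, dy, dz, roll, grip, dx, dy, dz, roll, ...]. A call has 1 to 12 rows; each row shifts and turns the commanded pose from where the row before left it, along the tool's axes as they then stand; what a row does not reach is not made up. A row lasts 1/8 s, in which the tool goes at most 62.5 mm and 10.7 degrees, less where a joint would pass 70% of its speed; a pose out of reach is approached as far as the arm can. A call with a gripper value outside its range is refused whole. The fingers move at their own pace and stop on an object; "grip_force" is the grip in N (left out, the last holds). Time passes only in rows, so rows that do not move let the fingers close. It gives the time, the measured TCP pose, the force, the opening and the grip force at its end, in the units of the state.
- env.get_obs(): the state, without advancing time (a new reading comes with each control period).
- env.read_camera(name): name is "scene" or "side" or "wrist"; returns a dict with "image" (480x640x3 uint8, red, green, blue), "camera_matrix" (3x3 intrinsics, pixels), "R" (3x3) and "t" (3): a world point X has camera coordinates R X + t. Camera axes: x right, y down, z forward; pixel columns grow to the right and rows downward; lengths in m; the calibration is good to about 2 mm. A picture is of the moment at which its call begins. There is no depth.
- env.sign_off(): hands the job in; it is judged then, once.
The state is a dict: "time_s": time; "qpos": joint angles; "joint_velocities": joint speeds; "effort": joint torques, N m; "tool_pos": TCP position; "tool_rot": TCP orientation; "force": force on the tool from outside, world axes, zero at the start; "wrist_torque": the same for the moment, N m; "grip_width": finger opening in m; "grasp_force": force on a finger pad.
Only numpy, scipy, OpenCV 4.12 (cv2) and the standard library are available. Lean on these libraries where they do the work, as an engineer would, in place of code of your own. Each camera call takes 0.05 s, during which the arm holds its last target. There are 200 camera calls.

### The job

The four lens modules were put on the wrong stands: move each one to the stand whose rim has the colour of its sleeve, standing upright and flat inside the rim. Whenever one has to wait, park it on the spare white stand, which must be empty again at the end. The lenses are optical parts: keep them upright, never put one down on the bare bench, and lower them onto the stands gently, without dropping them.

Things in the scene. Friction and masses are not known exactly. Their poses are not given: they have to be found in the camera images.
- lens_red_mid (a point): Lens module with red sleeve: upright round projector 74 mm tall, glass dome on top, 0.13-0.25 kg. Point on its axis 37 mm above its underside; z up along it. From below: dark foot 56 mm diameter, 10 mm high; finned neck under 48 mm wide; red sleeve 48 mm diameter from 24 to 62 mm (grip here, any direction); dome 30 mm wide. Starts in the recess of a stand of another colour.
- lens_blue_mid (a point): Lens module with blue sleeve: upright round projector 74 mm tall, glass dome on top, 0.13-0.25 kg. Point on its axis 37 mm above its underside; z up along it. From below: dark foot 56 mm diameter, 10 mm high; finned neck under 48 mm wide; blue sleeve 48 mm diameter from 24 to 62 mm (grip here, any direction); dome 30 mm wide. Starts in the recess of a stand of another colour.
- lens_yellow_mid (a point): Lens module with yellow sleeve: upright round projector 74 mm tall, glass dome on top, 0.13-0.25 kg. Point on its axis 37 mm above its underside; z up along it. From below: dark foot 56 mm diameter, 10 mm high; finned neck under 48 mm wide; yellow sleeve 48 mm diameter from 24 to 62 mm (grip here, any direction); dome 30 mm wide. Starts in the recess of a stand of another colour.
- lens_green_mid (a point): Lens module with green sleeve: upright round projector 74 mm tall, glass dome on top, 0.13-0.25 kg. Point on its axis 37 mm above its underside; z up along it. From below: dark foot 56 mm diameter, 10 mm high; finned neck under 48 mm wide; green sleeve 48 mm diameter from 24 to 62 mm (grip here, any direction); dome 30 mm wide. Starts in the recess of a stand of another colour.
- stand_red: Stand with red rim: round dish fixed to the bench, 94 mm diameter; rim 9 mm wide, its top 28 mm above the bench. Inside, a flat black-floored recess 76 mm in diameter, floor 20 mm above the bench; a module stands in it with 10 mm of play all round. Origin: centre of its underside, on the bench; z up.
- stand_blue: Stand with blue rim: round dish fixed to the bench, 94 mm diameter; rim 9 mm wide, its top 28 mm above the bench. Inside, a flat black-floored recess 76 mm in diameter, floor 20 mm above the bench; a module stands in it with 10 mm of play all round. Origin: centre of its underside, on the bench; z up.
- stand_yellow: Stand with yellow rim: round dish fixed to the bench, 94 mm diameter; rim 9 mm wide, its top 28 mm above the bench. Inside, a flat black-floored recess 76 mm in diameter, floor 20 mm above the bench; a module stands in it with 10 mm of play all round. Origin: centre of its underside, on the bench; z up.
- stand_green: Stand with green rim: round dish fixed to the bench, 94 mm diameter; rim 9 mm wide, its top 28 mm above the bench. Inside, a flat black-floored recess 76 mm in diameter, floor 20 mm above the bench; a module stands in it with 10 mm of play all round. Origin: centre of its underside, on the bench; z up.
- stand_white: Spare stand, white rim, empty at the start: round dish fixed to the bench, 94 mm diameter; rim 9 mm wide, its top 28 mm above the bench. Inside, a flat black-floored recess 76 mm in diameter, floor 20 mm above the bench; a module stands in it with 10 mm of play all round. Origin: centre of its underside, on the bench; z up.

How it is judged:
By the outcome, as a careful person would: the job done as asked, in the order asked, and still so for the second after the job is handed in, with the robot touching nothing.
It also fails if it takes over 125 s, if anything falls off the work surface, if the arm or the gripper's body presses on something with over 40 N, if the wrist force passes 120 N, or if a joint passes its speed limit or range.

## Working session

There is one attempt and no reset: what is moved stays moved. The work goes in short steps, Python scripts to look and compute and a tool call to move; the robot and the scene stay as the last step left them, time stands still between calls to the robot, and variables do not carry over. Pictures are saved under pics/ and viewed, at most 14 in all, crops included, and the job is handed in when it is done.

Besides the shell and the picture viewer there is one more tool, called after "Call:" as name(argument=value, ...), one argument or row to a line, values as JSON. step_arm: Moves the arm, as the interface text tells. Its arguments: {"type":"object","properties":{"steps":{"type":"array","items":{"type":"number"}},"grip_force":{"type":"number"}},"required":["steps"]}

```bash
mkdir -p pics; python3 - <<'E'
from cell import env
import cv2,numpy as np
o=env.get_obs(); print({k:np.round(o[k],3) for k in('time_s','tool_pos','tool_rot','grip_width','force')})
for n in('scene','side'):
    c=env.read_camera(n); cv2.imwrite(f'pics/{n}0.png',c['image'][:,:,::-1]); print(n,c['camera_matrix'].tolist(),np.round(-c['R'].T@c['t'],3),np.round(c['R'],2).tolist())
E
```

```text
{'time_s': np.float64(0.0), 'tool_pos': array([0.21 , 0.615, 0.404]), 'tool_rot': array([-1.79890e+02,  6.00000e-03,  1.61159e+02]), 'grip_width': np.float64(0.087), 'force': array([ 0.377, -0.558,  0.677])}
scene [[567.8846302052568, 0.0, 314.24128351149307], [0.0, 567.8846302052568, 228.7893522698979], [0.0, 0.0, 1.0]] [1.309 0.319 0.614] [[-0.38, 0.92, 0.02], [0.5, 0.23, -0.84], [-0.78, -0.31, -0.55]]
side [[452.3795888493505, 0.0, 329.64146797230853], [0.0, 452.3795888493505, 241.24364565208444], [0.0, 0.0, 1.0]] [0.2   0.37  0.532] [[-0.74, -0.68, -0.02], [-0.46, 0.52, -0.72], [0.5, -0.52, -0.69]]
```

View pics/scene0.png

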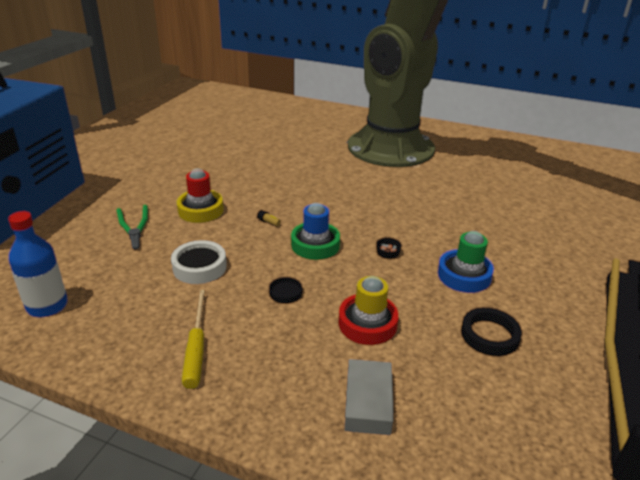

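View pics/side0.png

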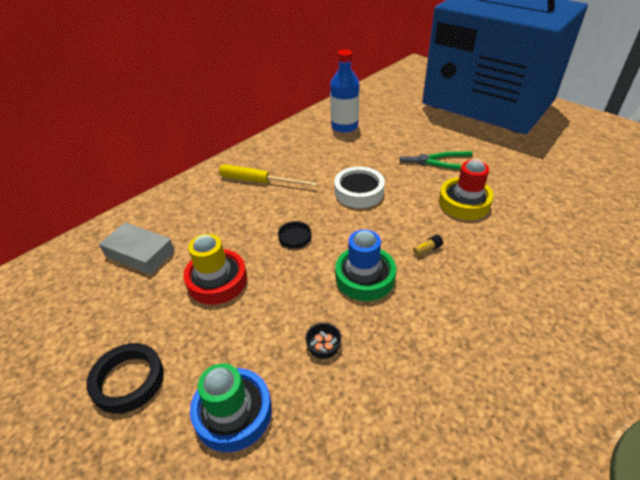

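The scene view shows red on yellow (200,200), blue on green (316,235), yellow on red (370,310), green on blue (468,265), and the white stand empty at (200,262). That makes two swaps, each going through the white stand. Next I measure positions from both views.

```bash
cat > h.py <<'E'
from cell import env
import cv2,numpy as np
RNG={'red':[((0,150,90),(7,255,255)),((172,150,90),(180,255,255))],'yellow':[((23,150,110),(33,255,255))],
 'green':[((50,120,50),(85,255,255))],'blue':[((100,150,90),(122,255,255))],'white':[((0,0,135),(180,50,255))]}
def cast(c,px,z):
    K=c['camera_matrix'];R=c['R'];C=-R.T@c['t']
    d=np.c_[(px[:,0]-K[0,2])/K[0,0],(px[:,1]-K[1,2])/K[1,1],np.ones(len(px))]@R
    return C[:2]+d[:,:2]*((z-C[2])/d[:,2])[:,None],C[:2]
def mid(c,px,z):
    # centre of the extents of a cylinder's outline cast on its mid-height plane
    P,C=cast(c,px.astype(float),z); u=P.mean(0)-C; u/=np.linalg.norm(u)+1e-9; v=np.array([-u[1],u[0]])
    a=P@u;b=P@v
    return (a.min()+a.max())/2*u+(b.min()+b.max())/2*v, b.max()-b.min(), a.max()-a.min()
def blobs(c,col,amin=150):
    h=cv2.cvtColor(c['image'],cv2.COLOR_RGB2HSV)
    m=sum(cv2.inRange(h,np.array(l),np.array(u)) for l,u in RNG[col])
    m=cv2.morphologyEx(m,cv2.MORPH_CLOSE,np.ones((3,3)))
    for ct in cv2.findContours(m,cv2.RETR_EXTERNAL,cv2.CHAIN_APPROX_NONE)[0]:
        if cv2.contourArea(cv2.convexHull(ct))>amin: yield ct[:,0]
E
python3 - <<'E'
from h import *
for n in('scene','side'):
    c=env.read_camera(n)
    for col in RNG:
        for p in blobs(c,col):
            s,w,l=mid(c,p,.014); L,w2,l2=mid(c,p,.063)
            if .08<w<.11: print(n,col,'stand',p.mean(0).round(),s.round(4),round(w,3),round(l,3))
            if .04<w2<.058: print(n,col,'lens',p.mean(0).round(),L.round(4),round(w2,3),round(l2,3))
E
```

```text
scene red stand [367. 321.] [0.6591 0.1531] 0.094 0.109
scene red lens [198. 182.] [ 0.4675 -0.2705] 0.045 0.104
scene yellow lens [370. 293.] [0.6575 0.1544] 0.047 0.086
scene yellow stand [197. 207.] [ 0.4717 -0.2676] 0.093 0.125
scene green lens [472. 248.] [0.4707 0.2738] 0.046 0.088
scene green stand [315. 242.] [ 0.4922 -0.0051] 0.092 0.112
scene blue stand [463. 272.] [0.4717 0.27  ] 0.091 0.112
scene blue lens [314. 219.] [ 0.4965 -0.0036] 0.043 0.088
scene white stand [196. 258.] [ 0.6295 -0.1729] 0.094 0.113
side red stand [216. 279.] [0.6521 0.1511] 0.094 0.11
side red lens [473. 175.] [ 0.4641 -0.2759] 0.047 0.094
side yellow lens [206. 251.] [0.658  0.1519] 0.049 0.083
side yellow stand [462. 200.] [ 0.4672 -0.2722] 0.094 0.122
side yellow stand [243. 173.] [ 0.835  -0.0543] 0.093 0.082
side green lens [221. 390.] [0.4671 0.2712] 0.049 0.067
side green stand [365. 276.] [ 0.4854 -0.0067] 0.093 0.106
side green stand [448. 159.] [ 0.5611 -0.3663] 0.087 0.072
side blue stand [233. 414.] [0.4639 0.2692] 0.093 0.098
side blue lens [364. 248.] [ 0.4898 -0.0076] 0.047 0.077
side blue lens [344. 127.] [ 0.7472 -0.2556] 0.05 0.036
side white stand [135. 242.] [0.8194 0.1936] 0.101 0.113
side white stand [359. 187.] [ 0.6382 -0.1758] 0.095 0.118
side white lens [633.  98.] [ 0.3469 -0.7944] 0.043 0.271
```

Call:
step_arm(
  steps=[1,0,0,0,10.2,1,0,0,0,10.2,1,0,0,0,10.2,1,0,0,0,10.2,1,0,0,0,10.2,1,0,0,0,10.2,1,0,0,0,10.0],
  grip_force=15,
)

```text
time_s: 1.08
tool_pos: [0.2098, 0.6151, 0.4045]
tool_rot: [-180.0, 0.0, 89.6]
force: [-1.0, 0.2, -0.3]
grip_width: 0.0872
grasp_force: 0.0
```

Call:
step_arm(
  steps=[1,-20,15,0,0,1,-40,30,0,0,1,-40,30,0,0,1,-40,30,0,0,1,-40,30,0,0,1,-40,30,0,0,1,-40,30,0,0,1,-40,30,0,0,1,-30,24,0,0,1,-12,10,0,0,1,0,0,0,0],
)

```text
time_s: 2.45
tool_pos: [0.469, 0.2719, 0.4048]
tool_rot: [-180.0, -0.0, 89.9]
force: [-0.7, -0.2, 1.2]
grip_width: 0.0871
grasp_force: 0.0
```

```bash
python3 - <<'E'
from h import *
c=env.read_camera('wrist'); cv2.imwrite('pics/w1.png',c['image'][:,:,::-1]); print((-c['R'].T@c['t']).round(3),c['R'][2].round(2))
for col in('green','blue'):
    for p in blobs(c,col,800):
        for z in(.014,.028,.063,.082): print(col,p.mean(0).round(),z,*[np.round(x,4) for x in mid(c,p,z)])
E
```

```text
[0.469 0.352 0.384] [-0.   -0.29 -0.96]
green [312. 223.] 0.014 [0.4649 0.2594] 0.0571 0.0631
green [312. 223.] 0.028 [0.4651 0.2629] 0.0549 0.0607
green [312. 223.] 0.063 [0.4655 0.2717] 0.0495 0.0547
green [312. 223.] 0.082 [0.4657 0.2765] 0.0466 0.0515
blue [313. 214.] 0.014 [0.4658 0.2678] 0.0952 0.0965
blue [313. 214.] 0.028 [0.466 0.271] 0.0916 0.0928
blue [313. 214.] 0.063 [0.4663 0.279 ] 0.0826 0.0837
blue [313. 214.] 0.082 [0.4665 0.2833] 0.0777 0.0788
```

View pics/w1.png

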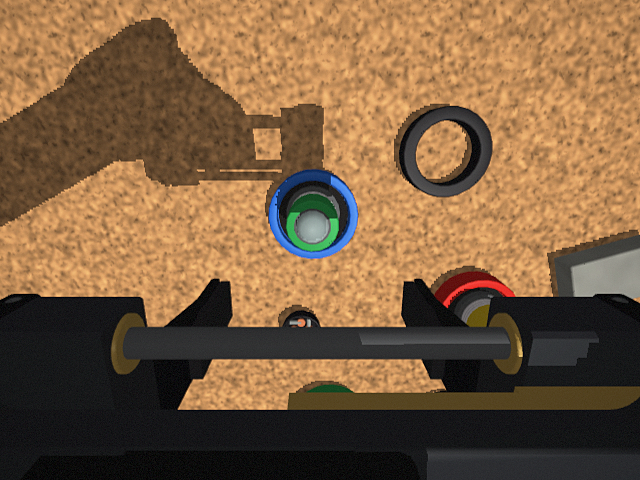

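The wrist view puts the green lens at about (312,223) px, which is (0.466, 0.273) m, inside the blue rim. This agrees with the other views, so I descend and grip.

Call:
step_arm(
  steps=[1,1,-3,20,0,1,0,0,40,0,1,0,0,40,0,1,0,0,35,0,1,0,0,25,0,1,0,0,14,0,1,0,0,0,0,0,0,0,0,0,0,0,0,0,0,0,0,0,0,0,0,0,0,0,0,0,0,0,0,0],
  grip_force=15,
)

```text
time_s: 4.0
tool_pos: [0.4656, 0.274, 0.231]
tool_rot: [-180.0, -0.0, 90.0]
force: [-0.3, -0.4, 1.7]
grip_width: 0.0477
grasp_force: 15.0
```

Call:
step_arm(
  steps=[0,0,0,0,0,0,0,0,0,0],
)

```text
time_s: 4.25
tool_pos: [0.4656, 0.274, 0.2309]
tool_rot: [-180.0, -0.0, 90.0]
force: [-2.7, -0.4, 3.3]
grip_width: 0.0474
grasp_force: 15.0
```

Call:
step_arm(
  steps=[0,0,0,-5,0,0,0,0,-15,0,0,0,0,-30,0,0,0,0,-30,0,0,0,0,-25,0,0,0,0,-15,0],
  grip_force=20,
)

```text
time_s: 5.0
tool_pos: [0.466, 0.274, 0.3529]
tool_rot: [179.9, -0.1, 89.9]
force: [0.3, 0.5, -1.8]
grip_width: 0.0472
grasp_force: 20.0
```

Call:
step_arm(
  steps=[0,-15,6,0,0,0,-35,13,0,0,0,-45,17,0,0,0,-50,19,0,0,0,-50,19,0,0,0,-50,19,0,0,0,-50,19,0,0,0,-50,19,0,0,0,-45,16,0,0,0,-33,12,0,0,0,-18,6,0,0,0,-7,3,0,0],
)

```text
time_s: 6.5
tool_pos: [0.633, -0.1754, 0.3499]
tool_rot: [-179.9, 0.0, 89.9]
force: [-0.8, 0.6, -2.5]
grip_width: 0.0479
grasp_force: 20.0
```

```bash
cat > w.py <<'E'
from h import *
import sys
o=env.get_obs(); print('tcp',o['tool_pos'].round(4),'w',o['grip_width'].round(4))
c=env.read_camera('wrist'); cv2.imwrite('pics/w_%s.png'%sys.argv[1],c['image'][:,:,::-1])
for col in sys.argv[2:]:
    for p in blobs(c,col,800):
        s,a,b=mid(c,p,.014); L,a2,b2=mid(c,p,.063)
        print(col,p.mean(0).round(),'as stand',s.round(4),a.round(3),b.round(3),'as lens',L.round(4),a2.round(3),b2.round(3))
E
python3 w.py 2 white green blue
```

```text
Traceback (most recent call last):
  File "w.py", line 3, in <module>
    o=env.get_obs(); print('tcp',o['tool_pos'].round(4),'w',o['grip_width'].round(4))
                                                            ^^^^^^^^^^^^^^^^^^^^^
AttributeError: 'float' object has no attribute 'round'
```

```bash
sed -i "s/o\['grip_width'\].round(4)/o['grip_width']/; s/a.round(3),b.round(3)/np.round((a,b),3)/; s/a2.round(3),b2.round(3)/np.round((a2,b2),3)/" w.py; sed -i "s/o\['tool_pos'\].round(4)/np.round(o['tool_pos'],4)/" w.py
python3 w.py 2 white green blue
```

```text
tcp [ 0.633  -0.1754  0.3499] w 0.04786810283072669
white [318. 204.] as stand [ 0.6342 -0.1636] [0.096 0.082] as lens [ 0.6341 -0.1529] [0.081 0.069]
green [305. 370.] as stand [ 0.6234 -0.3335] [0.112 0.03 ] as lens [ 0.625  -0.2965] [0.095 0.025]
green [316. 295.] as stand [ 0.6329 -0.2443] [0.112 0.077] as lens [ 0.633  -0.2211] [0.095 0.065]
green [136.  46.] as stand [ 0.4833 -0.0153] [0.078 0.102] as lens [ 0.5066 -0.0277] [0.066 0.086]
blue [101.  11.] as stand [0.4627 0.0011] [0.041 0.069] as lens [ 0.4892 -0.0138] [0.035 0.058]
```

View pics/w_2.png

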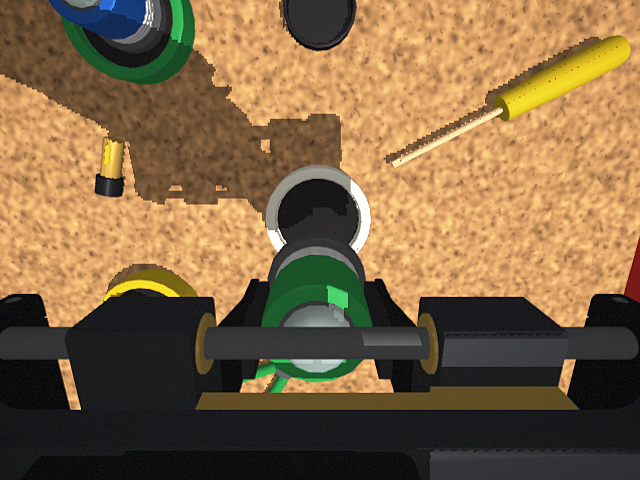

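The white rim is centred near (318,218) px, about (0.634, -0.172) m, and the lens hangs upright in the grip. I lower it gently.

Call:
step_arm(
  steps=[0,3,1,15,0,0,0,0,30,0,0,0,0,30,0,0,0,0,20,0,0,0,0,10,0,0,0,0,5,0,0,0,0,4,0,0,0,0,2,0,0,0,0,1,0,0,0,0,1,0,0,0,0,0.5,0,0,0,0,0,0],
)

```text
time_s: 8.05
tool_pos: [0.6344, -0.1711, 0.2323]
tool_rot: [180.0, -0.0, 90.0]
force: [-1.1, -0.2, -2.6]
grip_width: 0.0472
grasp_force: 20.0
```

Call:
step_arm(
  steps=[0,0,0,0.5,0,0,0,0,0.5,0,0,0,0,0.3,0,0,0,0,0,0],
)

```text
time_s: 8.55
tool_pos: [0.6344, -0.1711, 0.2311]
tool_rot: [180.0, -0.0, 90.0]
force: [-0.7, -0.2, -0.8]
grip_width: 0.0473
grasp_force: 20.0
```

Call:
step_arm(
  steps=[0,0,0,0.4,0,0,0,0,0.3,0,0,0,0,0,0],
)

```text
time_s: 8.93
tool_pos: [0.6344, -0.1711, 0.231]
tool_rot: [180.0, -0.0, 90.0]
force: [-2.9, 1.1, 5.4]
grip_width: 0.0473
grasp_force: 20.0
```

Call:
step_arm(
  steps=[0.57,0,0,0,0,0.65,0,0,0,0,1,0,0,0,0,1,0,0,0,0,1,0,0,-10,0,1,0,0,-30,0,1,0,0,-50,0,1,0,0,-50,0,1,0,0,-30,0],
)

```text
time_s: 10.05
tool_pos: [0.6345, -0.1717, 0.4043]
tool_rot: [179.7, 0.0, 89.9]
force: [-0.3, 0.8, -0.8]
grip_width: 0.0868
grasp_force: 0.0
```

Call:
step_arm(
  steps=[1,15,-13,0,0,1,35,-30,0,0,1,45,-38,0,0,1,40,-34,0,0,1,22,-19,0,0,1,9,-8,0,0,1,0,0,0,0],
)

```text
time_s: 10.92
tool_pos: [0.4926, -0.0052, 0.4008]
tool_rot: [179.9, -0.0, 90.0]
force: [0.1, -0.7, -0.1]
grip_width: 0.0871
grasp_force: 0.0
```

```bash
python3 w.py 3 blue green white; python3 - <<'E'
from h import *
c=env.read_camera('side')
for col in('white','green'):
    for p in blobs(c,col):
        s,w,l=mid(c,p,.014);L,w2,l2=mid(c,p,.063);print(col,p.mean(0).round(),s.round(4),L.round(4),round(w2,3))
cv2.imwrite('pics/s3.png',c['image'][:,:,::-1])
E
```

```text
tcp [ 0.4926 -0.0052  0.4008] w 0.08710855906627446
blue [312. 223.] as stand [ 0.4887 -0.0211] [0.058 0.063] as lens [ 0.4893 -0.0082] [0.05  0.054]
green [309. 214.] as stand [ 0.486  -0.0091] [0.096 0.099] as lens [0.487  0.0022] [0.083 0.085]
white [540.  24.] as stand [0.7001 0.1728] [0.03  0.027] as lens [0.6724 0.1597] [0.026 0.023]
white [134. 242.] [0.819 0.194] [0.7604 0.2106] 0.092
white [358. 187.] [ 0.6335 -0.169 ] [ 0.5925 -0.118 ] 0.087
white [350. 114.] [ 0.8295 -0.3739] [ 0.7699 -0.3035] 0.03
white [633.  98.] [ 0.3633 -0.9195] [ 0.3478 -0.7975] 0.043
white [599.  47.] [ 0.5776 -1.2173] [ 0.5418 -1.067 ] 0.202
green [365. 276.] [ 0.4853 -0.0067] [0.4583 0.029 ] 0.084
green [448. 159.] [ 0.5608 -0.3658] [ 0.5267 -0.2962] 0.079
green [360. 164.] [ 0.6819 -0.2298] [ 0.6363 -0.173 ] 0.045
```

View pics/s3.png

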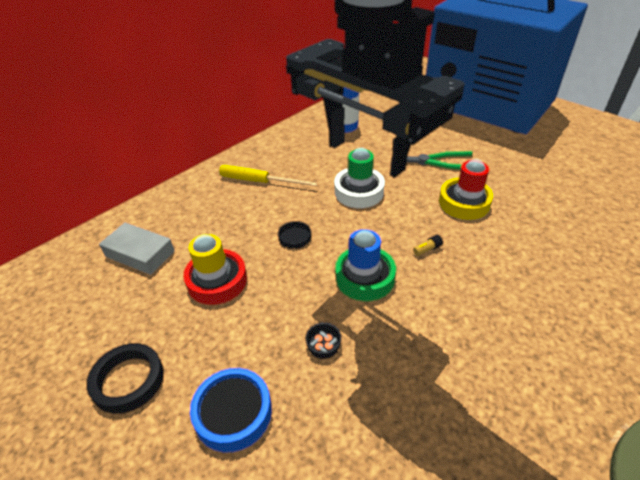

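The side view shows the green lens upright inside the white rim (360,175), with the blue stand empty at (231,408). Next is the blue lens at (0.490, -0.0075).

Call:
step_arm(
  steps=[1,-2,-3,20,0,1,0,0,40,0,1,0,0,40,0,1,0,0,35,0,1,0,0,22,0,1,0,0,13,0,1,0,0,0,0,0,0,0,0,0,0,0,0,0,0,0,0,0,0,0,0,0,0,0,0,0,0,0,0,0],
  grip_force=20,
)

```text
time_s: 12.52
tool_pos: [0.4895, -0.0069, 0.2305]
tool_rot: [180.0, -0.0, 90.0]
force: [-0.4, 0.4, 1.6]
grip_width: 0.0473
grasp_force: 20.0
```

Call:
step_arm(
  steps=[0,0,0,0,0,0,0,0,0,0],
)

```text
time_s: 12.78
tool_pos: [0.4895, -0.0069, 0.2304]
tool_rot: [-180.0, -0.0, 90.0]
force: [-0.8, -0.1, 2.2]
grip_width: 0.0477
grasp_force: 20.0
```

Call:
step_arm(
  steps=[0,0,0,-5,0,0,0,0,-15,0,0,0,0,-30,0,0,0,0,-30,0,0,0,0,-25,0,0,0,0,-15,0,0,0,0,0,0],
)

```text
time_s: 13.65
tool_pos: [0.4898, -0.0071, 0.3514]
tool_rot: [179.9, -0.0, 90.0]
force: [0.2, -0.4, -2.1]
grip_width: 0.0475
grasp_force: 20.0
```

Call:
step_arm(
  steps=[0,15,-2,0,0,0,35,-3,0,0,0,45,-4,0,0,0,50,-4,0,0,0,50,-4,0,0,0,40,-3,0,0,0,25,-2,0,0,0,12,-1,0,0,0,4,0,0,0,0,0,0,0,0],
)

```text
time_s: 14.9
tool_pos: [0.4668, 0.2682, 0.35]
tool_rot: [-180.0, 0.0, 89.9]
force: [-0.5, 0.9, -2.1]
grip_width: 0.0474
grasp_force: 20.0
```

```bash
python3 w.py 4 blue; python3 - <<'E'
from h import *
c=env.read_camera('side')
for p in blobs(c,'blue'): print(p.mean(0).round(),mid(c,p,.014))
E
```

```text
tcp [0.4668 0.2682 0.35  ] w 0.047423718006340675
blue [316. 368.] as stand [0.4664 0.1101] [0.092 0.024] as lens [0.4666 0.1471] [0.078 0.02 ]
blue [316. 294.] as stand [0.4667 0.2007] [0.114 0.079] as lens [0.4668 0.2236] [0.096 0.067]
blue [314. 208.] as stand [0.4659 0.2763] [0.096 0.08 ] as lens [0.4661 0.2875] [0.081 0.068]
[231. 410.] (array([0.46689751, 0.26784638]), np.float64(0.09256675450417495), np.float64(0.10422090491450925))
[192. 347.] (array([0.5732601 , 0.25056253]), np.float64(0.020301029368931356), np.float64(0.03193802105300847))
[344. 127.] (array([ 0.80443751, -0.3210053 ]), np.float64(0.05482095257316466), np.float64(0.04000143980590276))
[344.  82.] (array([ 0.96707097, -0.50614702]), np.float64(0.06845314061538604), np.float64(0.214453570121664))
[503.  53.] (array([ 0.77217298, -0.99840478]), np.float64(0.5006869685409611), np.float64(1.0225786479123333))
```

Call:
step_arm(
  steps=[0,0,-1,15,0,0,0,0,30,0,0,0,0,30,0,0,0,0,22,0,0,0,0,10,0,0,0,0,5,0,0,0,0,3,0,0,0,0,2,0,0,0,0,1,0,0,0,0,0.5,0,0,0,0,0.5,0,0,0,0,0,0],
)

```text
time_s: 16.5
tool_pos: [0.4657, 0.269, 0.2313]
tool_rot: [180.0, -0.0, 90.0]
force: [1.0, 1.4, -2.3]
grip_width: 0.0474
grasp_force: 20.0
```

Call:
step_arm(
  steps=[0,0,0,0.4,0,0,0,0,0.3,0,0,0,0,0,0],
)

```text
time_s: 16.88
tool_pos: [0.4657, 0.269, 0.2306]
tool_rot: [180.0, -0.0, 90.0]
force: [0.0, -0.4, -1.2]
grip_width: 0.0474
grasp_force: 20.0
```

Call:
step_arm(
  steps=[0,0,0,0.4,0,0,0,0,0.3,0,0,0,0,0,0],
)

```text
time_s: 17.25
tool_pos: [0.4657, 0.269, 0.2304]
tool_rot: [-180.0, -0.0, 90.0]
force: [-2.4, -0.5, 5.6]
grip_width: 0.0472
grasp_force: 20.0
```

Call:
step_arm(
  steps=[0.57,0,0,0,0,0.65,0,0,0,0,1,0,0,0,0,1,0,0,0,0,1,0,0,-10,0,1,0,0,-30,0,1,0,0,-50,0,1,0,0,-50,0,1,0,0,-25,0,1,0,0,-5,0],
)

```text
time_s: 18.5
tool_pos: [0.4661, 0.269, 0.4025]
tool_rot: [179.8, -0.2, 90.0]
force: [-0.1, -0.1, 0.5]
grip_width: 0.087
grasp_force: 0.0
```

Call:
step_arm(
  steps=[1,-15,6,0,0,1,-35,13,0,0,1,-45,17,0,0,1,-50,19,0,0,1,-50,19,0,0,1,-50,20,0,0,1,-50,20,0,0,1,-50,20,0,0,1,-45,16,0,0,1,-32,11,0,0,1,-14,6,0,0,1,-4,2,0,0],
)

```text
time_s: 20.0
tool_pos: [0.6341, -0.1719, 0.3987]
tool_rot: [-179.9, -0.0, 89.9]
force: [-0.1, 0.3, 0.2]
grip_width: 0.0868
grasp_force: 0.0
```

```bash
python3 w.py 5 green white; python3 - <<'E'
from h import *
c=env.read_camera('side');cv2.imwrite('pics/s5.png',c['image'][:,:,::-1])
E
```

```text
tcp [ 0.6341 -0.1719  0.3987] w 0.08680425652451743
green [317. 225.] as stand [ 0.635  -0.1858] [0.057 0.063] as lens [ 0.6349 -0.1731] [0.049 0.055]
green [155.  47.] as stand [ 0.484  -0.0083] [0.091 0.105] as lens [ 0.5042 -0.0195] [0.079 0.091]
white [319. 213.] as stand [ 0.634  -0.1726] [0.096 0.094] as lens [ 0.6341 -0.1617] [0.083 0.082]
```

View pics/s5.png

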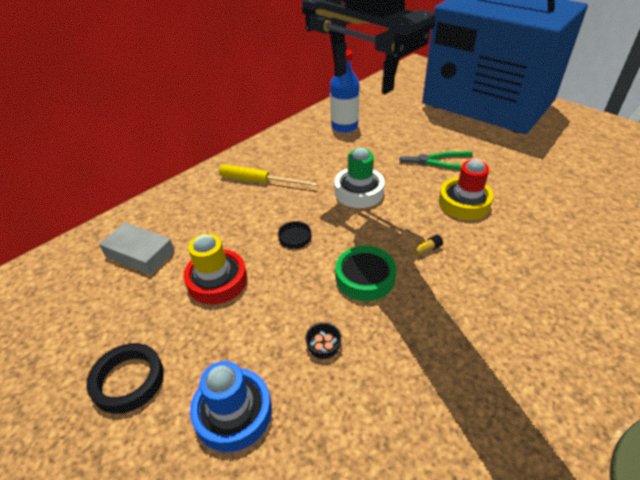

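The side view shows the blue lens upright in the blue stand (229,400) and the green stand empty at (366,272). I'll grip the green lens.

Call:
step_arm(
  steps=[1,0,0.5,20,0,1,0,0,40,0,1,0,0,40,0,1,0,0,33,0,1,0,0,22,0,1,0,0,13,0,1,0,0,0,0,0,0,0,0,0,0,0,0,0,0,0,0,0,0,0,0,0,0,0,0,0,0,0,0,0],
)

```text
time_s: 21.6
tool_pos: [0.6349, -0.1711, 0.232]
tool_rot: [-180.0, -0.0, 90.0]
force: [-0.5, 0.9, 1.1]
grip_width: 0.0473
grasp_force: 20.0
```

Call:
step_arm(
  steps=[0,0,0,0,0,0,0,0,0,0,0,0,0,-5,0,0,0,0,-15,0,0,0,0,-30,0,0,0,0,-30,0,0,0,0,-25,0,0,0,0,-15,0,0,0,0,0,0],
)

```text
time_s: 22.72
tool_pos: [0.6351, -0.1713, 0.3532]
tool_rot: [179.9, 0.0, 90.0]
force: [-0.3, -0.3, -3.1]
grip_width: 0.0473
grasp_force: 20.0
```

Call:
step_arm(
  steps=[0,15,-13,0,0,0,33,-30,0,0,0,42,-38,0,0,0,38,-35,0,0,0,22,-20,0,0,0,10,-9,0,0,0,4,-3,0,0,0,0,0,0,0],
)

```text
time_s: 23.72
tool_pos: [0.4874, -0.0077, 0.3518]
tool_rot: [180.0, 0.0, 89.9]
force: [0.3, 0.2, -2.3]
grip_width: 0.0478
grasp_force: 20.0
```

```bash
python3 w.py 6 green
```

```text
tcp [ 0.4874 -0.0077  0.3518] w 0.04775484256898638
green [316. 369.] as stand [ 0.4872 -0.1685] [0.093 0.026] as lens [ 0.4873 -0.1313] [0.079 0.022]
green [316. 295.] as stand [ 0.488  -0.0771] [0.111 0.078] as lens [ 0.488 -0.054] [0.094 0.066]
green [314. 208.] as stand [ 4.867e-01 -1.000e-04] [0.096 0.081] as lens [0.4869 0.0111] [0.081 0.068]
```

Call:
step_arm(
  steps=[0,0,-0.5,15,0,0,0,0,30,0,0,0,0,30,0,0,0,0,22,0,0,0,0,10,0,0,0,0,5,0,0,0,0,3,0,0,0,0,2,0,0,0,0,1,0,0,0,0,0.5,0,0,0,0,0.5,0,0,0,0,0,0],
)

```text
time_s: 25.28
tool_pos: [0.4865, -0.007, 0.2329]
tool_rot: [180.0, -0.0, 90.0]
force: [-0.0, -1.4, -1.4]
grip_width: 0.0471
grasp_force: 20.0
```

Call:
step_arm(
  steps=[0,0,0,0.3,0,0,0,0,0.3,0,0,0,0,0,0],
)

```text
time_s: 25.65
tool_pos: [0.4865, -0.007, 0.2322]
tool_rot: [180.0, -0.0, 90.0]
force: [0.1, -0.2, -1.4]
grip_width: 0.0477
grasp_force: 20.0
```

Call:
step_arm(
  steps=[0,0,0,0.4,0,0,0,0,0.3,0,0,0,0,0,0],
)

```text
time_s: 26.02
tool_pos: [0.4866, -0.007, 0.2319]
tool_rot: [-180.0, -0.0, 90.0]
force: [-1.9, -0.3, 2.6]
grip_width: 0.0474
grasp_force: 20.0
```

Call:
step_arm(
  steps=[0.57,0,0,0,0,0.65,0,0,0,0,1,0,0,0,0,1,0,0,0,0,1,0,0,-10,0,1,0,0,-30,0,1,0,0,-50,0,1,0,0,-50,0,1,0,0,-25,0,1,0,0,-5,0],
)

```text
time_s: 27.28
tool_pos: [0.4869, -0.0073, 0.4038]
tool_rot: [179.8, -0.1, 90.0]
force: [0.3, -0.0, -0.7]
grip_width: 0.0871
grasp_force: 0.0
```

Call:
step_arm(
  steps=[1,15,16,0,0,1,33,35,0,0,1,42,45,0,0,1,38,41,0,0,1,20,22,0,0,1,9,10,0,0,1,3,3,0,0,1,0,0,0,0],
)

```text
time_s: 28.28
tool_pos: [0.6582, 0.1517, 0.4016]
tool_rot: [-180.0, 0.0, 89.9]
force: [-0.1, -0.4, 0.7]
grip_width: 0.0868
grasp_force: 0.0
```

```bash
python3 w.py 7 yellow red green
```

```text
tcp [0.6582 0.1517 0.4016] w 0.08684989744387925
yellow [313. 224.] as stand [0.6546 0.137 ] [0.057 0.057] as lens [0.6551 0.1496] [0.05  0.049]
red [312. 212.] as stand [0.6539 0.1496] [0.096 0.099] as lens [0.6546 0.1606] [0.083 0.085]
red [615. 163.] as stand [0.9848 0.1943] [0.294 0.129] as lens [0.9413 0.1993] [0.254 0.111]
```

View pics/w_7.png

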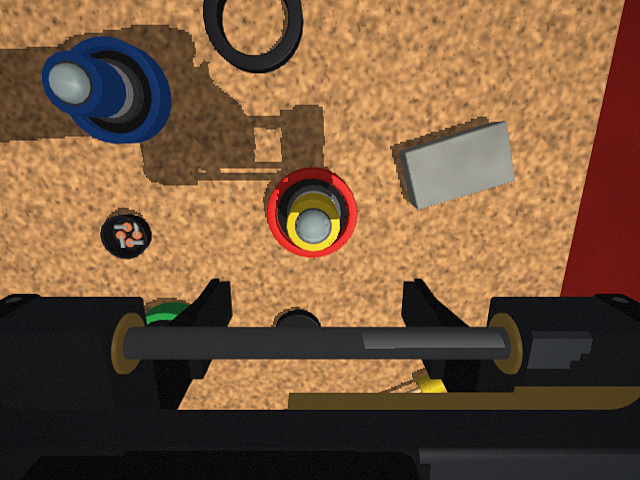

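The yellow lens is at (313,224) px, about (0.655, 0.152) m, inside the red rim. I grip it.

Call:
step_arm(
  steps=[1,0,-3,20,0,1,0,0,40,0,1,0,0,40,0,1,0,0,35,0,1,0,0,22,0,1,0,0,13,0,1,0,0,0,0,0,0,0,0,0,0,0,0,0,0,0,0,0,0,0,0,0,0,0,0,0,0,0,0,0],
)

```text
time_s: 29.82
tool_pos: [0.6556, 0.1529, 0.2317]
tool_rot: [-180.0, -0.0, 90.0]
force: [-0.1, -0.1, 0.3]
grip_width: 0.0475
grasp_force: 20.0
```

Call:
step_arm(
  steps=[0,0,0,0,0,0,0,0,0,0,0,0,0,-5,0,0,0,0,-15,0,0,0,0,-30,0,0,0,0,-30,0,0,0,0,-25,0,0,0,0,-15,0,0,0,0,0,0],
)

```text
time_s: 30.95
tool_pos: [0.6559, 0.1528, 0.3531]
tool_rot: [179.9, -0.1, 90.0]
force: [-0.2, -0.2, -1.3]
grip_width: 0.0475
grasp_force: 20.0
```

Call:
step_arm(
  steps=[0,-15,-1,0,0,0,-35,-2,0,0,0,-45,-3,0,0,0,-50,-4,0,0,0,-50,-4,0,0,0,-50,-4,0,0,0,-40,-2,0,0,0,-25,-1,0,0,0,-11,-1,0,0,0,-4,0,0,0,0,0,0,0,0],
)

```text
time_s: 32.33
tool_pos: [0.6336, -0.1711, 0.3512]
tool_rot: [-180.0, -0.0, 90.0]
force: [0.1, -0.6, -1.3]
grip_width: 0.0475
grasp_force: 20.0
```

```bash
python3 w.py 8 white yellow
```

```text
tcp [ 0.6336 -0.1711  0.3512] w 0.04754683374974795
white [316. 207.] as stand [ 0.634  -0.1617] [0.096 0.076] as lens [ 0.634  -0.1508] [0.081 0.064]
yellow [316. 367.] as stand [ 0.6329 -0.3288] [0.087 0.023] as lens [ 0.6331 -0.292 ] [0.074 0.019]
yellow [149. 288.] as stand [ 0.4677 -0.2462] [0.057 0.073] as lens [ 0.4934 -0.2222] [0.048 0.062]
yellow [316. 293.] as stand [ 0.6335 -0.2382] [0.112 0.081] as lens [ 0.6336 -0.2154] [0.095 0.068]
yellow [560.  84.] as stand [ 0.8358 -0.0527] [0.048 0.106] as lens [ 0.8046 -0.0586] [0.041 0.089]
```

Call:
step_arm(
  steps=[0,-1,0,15,0,0,0,0,30,0,0,0,0,30,0,0,0,0,22,0,0,0,0,10,0,0,0,0,5,0,0,0,0,3,0,0,0,0,2,0,0,0,0,1,0,0,0,0,0.5,0,0,0,0,0.5,0,0,0,0,0,0],
)

```text
time_s: 33.88
tool_pos: [0.6334, -0.1731, 0.2326]
tool_rot: [180.0, -0.0, 90.0]
force: [-0.9, 0.1, -0.5]
grip_width: 0.0473
grasp_force: 20.0
```

Call:
step_arm(
  steps=[0,0,0,0.3,0,0,0,0,0.3,0,0,0,0,0,0],
)

```text
time_s: 34.25
tool_pos: [0.6334, -0.1731, 0.2319]
tool_rot: [-180.0, -0.0, 90.0]
force: [-0.4, 0.3, -1.8]
grip_width: 0.0473
grasp_force: 20.0
```

Call:
step_arm(
  steps=[0,0,0,0.4,0,0,0,0,0.4,0,0,0,0,0,0],
)

```text
time_s: 34.62
tool_pos: [0.6334, -0.1731, 0.2317]
tool_rot: [180.0, -0.0, 90.0]
force: [-0.9, 0.7, 3.7]
grip_width: 0.0475
grasp_force: 20.0
```

Call:
step_arm(
  steps=[0.57,0,0,0,0,0.65,0,0,0,0,1,0,0,0,0,1,0,0,0,0,1,0,0,-10,0,1,0,0,-30,0,1,0,0,-50,0,1,0,0,-50,0,1,0,0,-25,0,1,0,0,-5,0],
)

```text
time_s: 35.88
tool_pos: [0.6336, -0.1736, 0.404]
tool_rot: [179.7, 0.0, 90.0]
force: [-0.6, -0.4, -0.5]
grip_width: 0.0868
grasp_force: 0.0
```

Call:
step_arm(
  steps=[1,-9,-15,0,0,1,-21,-35,0,0,1,-26,-44,0,0,1,-23,-39,0,0,1,-13,-22,0,0,1,-6,-9,0,0,1,-2,-3,0,0,1,0,0,0,0],
)

```text
time_s: 36.88
tool_pos: [0.4673, -0.2721, 0.401]
tool_rot: [-180.0, 0.0, 90.1]
force: [-0.5, -0.2, 0.7]
grip_width: 0.0871
grasp_force: 0.0
```

```bash
python3 w.py 9 yellow red; python3 - <<'E'
from h import *
c=env.read_camera('scene');cv2.imwrite('pics/c9.png',c['image'][:,:,::-1])
E
```

```text
tcp [ 0.4673 -0.2721  0.401 ] w 0.08711626272709247
yellow [316. 212.] as stand [ 0.467 -0.274] [0.095 0.096] as lens [ 0.4671 -0.263 ] [0.083 0.083]
yellow [521. 110.] as stand [ 0.6708 -0.1678] [0.057 0.057] as lens [ 0.6436 -0.171 ] [0.05 0.05]
red [311. 226.] as stand [ 0.4624 -0.2877] [0.057 0.064] as lens [ 0.4631 -0.2749] [0.049 0.055]
```

View pics/c9.png

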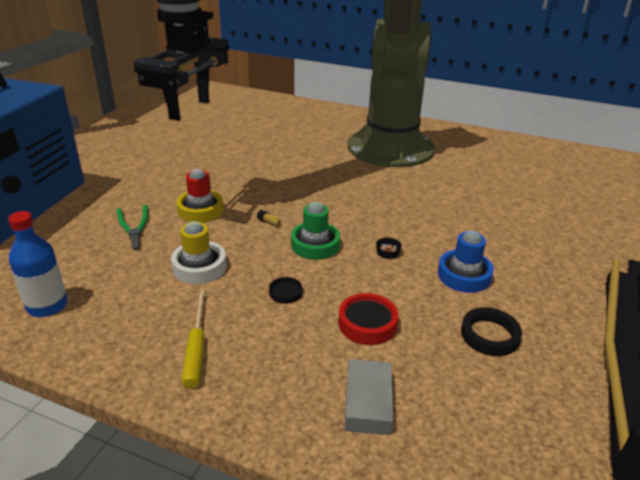

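The scene view shows green upright on green (316,230), blue on blue (467,260), and yellow parked on white (197,250). The red stand is empty at (368,315). Next is the red lens at (0.463, -0.2745).

Call:
step_arm(
  steps=[1,-2,-4,20,0,1,0,0,40,0,1,0,0,40,0,1,0,0,35,0,1,0,0,22,0,1,0,0,13,0,1,0,0,0,0,0,0,0,0,0,0,0,0,0,0,0,0,0,0,0,0,0,0,0,0,0,0,0,0,0],
)

```text
time_s: 38.48
tool_pos: [0.4624, -0.275, 0.2313]
tool_rot: [180.0, -0.0, 90.0]
force: [0.2, 0.2, 0.9]
grip_width: 0.0472
grasp_force: 20.0
```

Call:
step_arm(
  steps=[0,0,0,0,0,0,0,0,0,0,0,0,0,-5,0,0,0,0,-15,0,0,0,0,-30,0,0,0,0,-30,0,0,0,0,-25,0,0,0,0,-15,0,0,0,0,0,0],
)

```text
time_s: 39.6
tool_pos: [0.4625, -0.2752, 0.3523]
tool_rot: [179.9, 0.0, 90.0]
force: [0.0, -0.5, -1.5]
grip_width: 0.0474
grasp_force: 20.0
```

Call:
step_arm(
  steps=[0,15,7,0,0,0,33,15,0,0,0,43,19,0,0,0,48,22,0,0,0,48,22,0,0,0,48,22,0,0,0,48,22,0,0,0,48,21,0,0,0,43,19,0,0,0,30,13,0,0,0,16,7,0,0,0,5,3,0,0],
)

```text
time_s: 41.1
tool_pos: [0.6543, 0.1511, 0.3499]
tool_rot: [-179.9, 0.0, 90.0]
force: [-0.5, -0.5, -1.9]
grip_width: 0.0474
grasp_force: 20.0
```

```bash
python3 w.py 10 red
```

```text
tcp [0.6543 0.1511 0.3499] w 0.0473981337643221
red [316. 366.] as stand [ 0.6537 -0.0063] [0.086 0.023] as lens [0.6539 0.0307] [0.073 0.019]
red [316. 292.] as stand [0.654  0.0845] [0.112 0.082] as lens [0.6541 0.1073] [0.094 0.069]
red [316. 208.] as stand [0.654  0.1605] [0.097 0.077] as lens [0.6541 0.1715] [0.082 0.065]
red [629. 234.] as stand [0.9548 0.1413] [0.127 0.079] as lens [0.9082 0.1553] [0.107 0.067]
```

Call:
step_arm(
  steps=[0,0,0,15,0,0,0,0,30,0,0,0,0,30,0,0,0,0,22,0,0,0,0,10,0,0,0,0,5,0,0,0,0,2,0,0,0,0,2,0,0,0,0,1,0,0,0,0,0.5,0,0,0,0,0.5,0,0,0,0,0,0],
)

```text
time_s: 42.65
tool_pos: [0.6546, 0.1499, 0.2332]
tool_rot: [180.0, -0.0, 90.0]
force: [-0.2, 0.1, -1.3]
grip_width: 0.0477
grasp_force: 20.0
```

Call:
step_arm(
  steps=[0,0,0,0.3,0,0,0,0,0.3,0,0,0,0,0,0],
)

```text
time_s: 43.02
tool_pos: [0.6546, 0.1499, 0.2326]
tool_rot: [-180.0, -0.0, 90.0]
force: [0.8, -0.1, -1.1]
grip_width: 0.0477
grasp_force: 20.0
```

Call:
step_arm(
  steps=[0,0,0,0.5,0,0,0,0,0.4,0,0,0,0,0.3,0,0,0,0,0,0],
)

```text
time_s: 43.52
tool_pos: [0.6546, 0.1499, 0.2314]
tool_rot: [180.0, -0.0, 90.0]
force: [-0.1, -0.0, -2.0]
grip_width: 0.0473
grasp_force: 20.0
```

Call:
step_arm(
  steps=[0,0,0,0.3,0,0,0,0,0.3,0,0,0,0,0,0],
)

```text
time_s: 43.9
tool_pos: [0.6546, 0.1499, 0.2314]
tool_rot: [180.0, -0.0, 90.0]
force: [-2.1, -1.0, 4.1]
grip_width: 0.0476
grasp_force: 20.0
```

Contact. I release and go back to the yellow lens on white at (0.6335, -0.173).

Call:
step_arm(
  steps=[0.57,0,0,0,0,0.65,0,0,0,0,1,0,0,0,0,1,0,0,0,0,1,0,0,-10,0,1,0,0,-30,0,1,0,0,-50,0,1,0,0,-50,0,1,0,0,-25,0,1,0,0,-5,0],
)

```text
time_s: 45.15
tool_pos: [0.655, 0.1496, 0.4038]
tool_rot: [179.7, -0.1, 90.0]
force: [0.4, 0.1, -0.3]
grip_width: 0.0873
grasp_force: 0.0
```

Call:
step_arm(
  steps=[1,-15,-1,0,0,1,-35,-2,0,0,1,-45,-3,0,0,1,-50,-3,0,0,1,-50,-4,0,0,1,-50,-3,0,0,1,-40,-3,0,0,1,-24,-1,0,0,1,-11,-1,0,0,1,-3,0,0,0,1,0,0,0,0],
)

```text
time_s: 46.52
tool_pos: [0.6336, -0.172, 0.4002]
tool_rot: [-180.0, -0.0, 90.0]
force: [0.1, 0.8, 0.6]
grip_width: 0.0869
grasp_force: 0.0
```

```bash
python3 w.py 11 yellow white
```

```text
tcp [ 0.6336 -0.172   0.4002] w 0.08687885128440798
yellow [166. 277.] as stand [ 0.4631 -0.2561] [0.067 0.089] as lens [ 0.486  -0.2341] [0.058 0.077]
yellow [317. 228.] as stand [ 0.634  -0.1898] [0.057 0.056] as lens [ 0.634  -0.1766] [0.05  0.048]
yellow [526.  91.] as stand [ 0.8366 -0.0529] [0.047 0.103] as lens [ 0.8094 -0.0581] [0.041 0.089]
white [319. 213.] as stand [ 0.6339 -0.1727] [0.095 0.095] as lens [ 0.6339 -0.1619] [0.082 0.082]
```

Call:
step_arm(
  steps=[1,-2,0,20,0,1,0,0,40,0,1,0,0,40,0,1,0,0,34,0,1,0,0,22,0,1,0,0,13,0,1,0,0,0,0,0,0,0,0,0,0,0,0,0,0,0,0,0,0,0,0,0,0,0,0,0,0,0,0,0],
)

```text
time_s: 48.08
tool_pos: [0.6334, -0.1751, 0.2319]
tool_rot: [180.0, -0.0, 90.0]
force: [-0.2, 0.6, 1.2]
grip_width: 0.0478
grasp_force: 20.0
```

Call:
step_arm(
  steps=[0,0,0,0,0,0,0,0,0,0,0,0,0,-5,0,0,0,0,-15,0,0,0,0,-30,0,0,0,0,-30,0,0,0,0,-25,0,0,0,0,-15,0,0,0,0,0,0],
)

```text
time_s: 49.2
tool_pos: [0.6336, -0.1753, 0.3532]
tool_rot: [179.8, 0.0, 90.0]
force: [0.5, 0.2, -1.5]
grip_width: 0.0476
grasp_force: 20.0
```

Call:
step_arm(
  steps=[0,-9,-15,0,0,0,-20,-35,0,0,0,-26,-44,0,0,0,-23,-39,0,0,0,-12,-22,0,0,0,-5,-9,0,0,0,-2,-3,0,0,0,0,0,0,0],
)

```text
time_s: 50.2
tool_pos: [0.4674, -0.2711, 0.3517]
tool_rot: [180.0, 0.0, 90.1]
force: [0.1, 0.4, -1.3]
grip_width: 0.0475
grasp_force: 20.0
```

```bash
python3 w.py 12 yellow
```

```text
tcp [ 0.4674 -0.2711  0.3517] w 0.04746413103301912
yellow [316. 291.] as stand [ 0.4676 -0.3368] [0.112 0.085] as lens [ 0.4676 -0.3142] [0.095 0.072]
yellow [315. 208.] as stand [ 0.4674 -0.2618] [0.097 0.076] as lens [ 0.4674 -0.2509] [0.082 0.064]
```

Call:
step_arm(
  steps=[0,0,0,15,0,0,0,0,30,0,0,0,0,30,0,0,0,0,22,0,0,0,0,10,0,0,0,0,5,0,0,0,0,3,0,0,0,0,2,0,0,0,0,1,0,0,0,0,0.5,0,0,0,0,0.5,0,0,0,0,0,0],
)

```text
time_s: 51.75
tool_pos: [0.4663, -0.272, 0.2328]
tool_rot: [180.0, -0.0, 90.0]
force: [0.1, -0.3, -2.1]
grip_width: 0.0476
grasp_force: 20.0
```

Call:
step_arm(
  steps=[0,0,0,0.3,0,0,0,0,0.3,0,0,0,0,0.3,0,0,0,0,0,0],
)

```text
time_s: 52.25
tool_pos: [0.4663, -0.272, 0.2319]
tool_rot: [180.0, -0.0, 90.0]
force: [0.1, -0.8, -0.7]
grip_width: 0.0475
grasp_force: 20.0
```

Call:
step_arm(
  steps=[0,0,0,0.4,0,0,0,0,0.3,0,0,0,0,0,0],
)

```text
time_s: 52.62
tool_pos: [0.4663, -0.2721, 0.2319]
tool_rot: [180.0, -0.0, 90.0]
force: [-2.5, 1.0, 5.9]
grip_width: 0.0477
grasp_force: 20.0
```

Call:
step_arm(
  steps=[0.57,0,0,0,0,0.65,0,0,0,0,1,0,0,0,0,1,0,0,0,0,1,0,0,-10,0,1,0,0,-30,0,1,0,0,-50,0,1,0,0,-50,0,1,0,0,-25,0,1,0,0,-5,0,1,0,0,0,0,1,0,0,0,0],
)

```text
time_s: 54.12
tool_pos: [0.466, -0.2717, 0.3997]
tool_rot: [-179.9, -0.0, 90.0]
force: [-0.6, 0.8, -0.4]
grip_width: 0.087
grasp_force: 0.0
```

```bash
python3 w.py 13 yellow; python3 - <<'E'
from h import *
c=env.read_camera('side');cv2.imwrite('pics/s13.png',c['image'][:,:,::-1])
E
```

```text
tcp [ 0.466  -0.2717  0.3997] w 0.08701040720861687
yellow [318. 213.] as stand [ 0.4668 -0.274 ] [0.095 0.096] as lens [ 0.4667 -0.2629] [0.082 0.083]
```

View pics/s13.png

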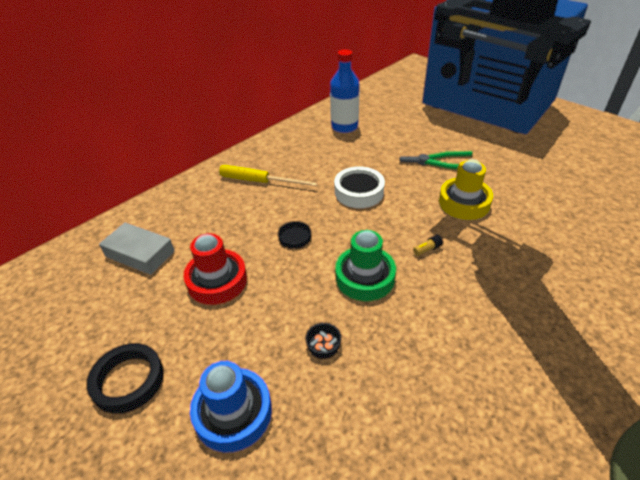

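All four lenses stand upright on stands of their own colour: red (213,270), green (366,265), blue (229,400), yellow (467,190). White is empty at (360,187), and the gripper is clear.

```bash
python3 -c "
from cell import env
print(env.sign_off())"
```

```text
the job is handed in; nothing more can be done
None
```

All four lenses are upright inside the rims of their own colour, the white stand is empty, and I handed the job in at about 54 s with the gripper clear of everything.

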